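# Latch the filter cassette holder

## Task

Close the filter cassette holder on the bench: lower the steel loop of its draw latch into the yellow keeper so that the loop's bar hooks under the keeper's lip, then throw the red lever over, past its toggle point, until it lies down on its rest and holds the cassette clamped on its own. Feel for the keeper, press gently both there and on the rest, and leave the other things on the bench where they are.

Things in the scene. Friction and masses are not known exactly. Their poses are not given: they have to be found in the camera images.
- holder: Filter cassette holder, bolted down: aluminium base 340 x 130 x 12 mm. Origin at bench level; base spans x -150..190, y +-65 mm. x runs from the latch lever to the keeper, z up; all mm named hold. in these entries are in this frame. Steel end block x -50..-10, to z 92, with two latch cheeks on it (y +-13, to z 126); then blue and white cassette plates, black gasket, sliding plate.
- pivot (a point): Lever's pivot, on the holder at hold. x -30, z 118; axis along holder y.
- plate_zone (a point): Fixed point of the holder at x 52, y 0, z 128. The steel pressure plate (18 mm thick, y +-60, to z 78) slides along x on rods (5 N friction). It and the yellow keeper on it stand at an UNMEASURED place, different each time: the middle of the keeper's channel mouth is somewhere within 6.5 mm in x of this point. Pressing the bar on the keeper's top with over 20 N bends the loop.
- keeper_height (a point): Fixed point of the holder at x 52, y 0, z 111.5: the height of the channel floor. Yellow keeper, y +-12, along +x: hook post, channel open at the top, guard wall. Tops of both at z 128. Mouth 10 mm wide; from its middle: lip edge -5, post back -18.5, guard +5..12 mm. Bar centre on a top: z 131.5; in the channel: 115. Beside the keeper there is no floor.
- keeper_lip (a point): Fixed point of the holder at x 52, y 0, z 121.5: the height of the underside of the lip, which overhangs the channel 3.5 mm from the hook post. Once the bar is down in the channel, draw it 3.5 to 6.5 mm to -x until it meets the post, so that it is caught under the lip; the plate then comes along until it meets the gasket.
- lever (a joint): Lever angle (rad): 0 = closed, handle level to hold. -x, on its rest; 1.57 = handle straight up; at most 2.2. Starts 1.35 to 1.65. Light friction (0.035 N m): stays where left, carried along when the loop is moved. Once hooked, resistance starts near 0.85, peaks near 0.6 (6 to 9 N at the grip) and fades; below about 0.13 it is past the toggle and pulls itself shut.
- lever_grip (a point): Middle of the lever's red grip, 72 long x 22 wide x 12 mm thick, spanning 43 to 115 mm from the pivot; this point is 80 mm out from the pivot. x points from tip to pivot, z out of the upper side (away from the rest; faces the keeper when the lever is up). The grip's upper face passes 9.5 mm above a line through the pivot along x.
- loop: Steel wire loop of the latch. Origin at its pivot on the lever, 20 mm from the lever's pivot; x points along the loop to its cross bar, 84 mm away. Two 4 mm rods at y +-19.5 mm. A slightly stiff pivot keeps it where it is left; it turns along with the lever unless the keeper holds it.
- loop_bar (a point): Centre of the loop's cross bar: 7 mm round, 46 mm long along holder y. It can be taken from above across its two ends (46 mm) and then pivots between the pads. It starts raised, clear above the keeper's tops.
- gasket (a joint): Compression of the gasket (m): 0 = free; about 0.0028 when latched with the loop on the keeper.
- rest: Post with a black rubber pad under the closed handle, at hold. x -105; pad 14 x 18 mm, top at z 115.5; origin at the post's foot (z 12). More than 25 N on it is too much.
- spare_gasket: Loose black rubber ring, 60 mm across, 8 mm high, on the holder's base beyond the plate; leave alone. Origin under its centre.
- media_bottle: Clear bottle with orange cap, 72 mm wide, 150 mm high; leave alone. Origin under its centre.
- buffer_bottle: White bottle with blue cap, 56 mm wide, 120 mm high; leave alone. Origin under its centre.
- beaker: Glass beaker, 68 mm wide, 85 mm high; leave alone. Origin under its centre.
- wrench: Steel wrench lying flat; leave alone.
- parts_tray: Steel tray 120 x 160 x 30 mm; leave alone. Origin under its centre.
- clamp_cap: Steel cap 50 mm wide, 24 mm high; leave alone. Origin under its centre.

How it is judged:
On the way:
1. the loop's bar is down in the keeper's channel while the lever is still up (x of loop_bar in the frame of holder between 0.039 and 0.061 m and z of loop_bar in the frame of holder below 0.1215 m and value of joint lever above 0.8 rad), for 0.2 s.
At the end, for the whole second after the job is handed in: The lever is down on its rest (within 0.05 rad of closed) and at rest, the gasket is compressed by more than 1.5 mm by the latch, and the loop's bar sits in the keeper under its lip (bar centre below z 121.5 mm) (value of joint lever below 0.05 rad and value of joint gasket above 0.0015 m and z of loop_bar in the frame of holder below 0.1215 m and velocity of joint lever between -0.05 and 0.05 rad/s); the robot touches nothing.
It fails at once if the bar is pressed on top of the keeper (bar centre above 124 mm) with more than 20 N (z of loop_bar in the frame of holder above 0.124 m and contact force between holder and loop above 20 N).
It fails at once if the lever is pressed on its rest with more than 25 N (contact force between rest and anything else above 25 N).
It fails at once if one of the other things is pushed more than 30 mm (distance of any of spare_gasket, media_bottle, buffer_bottle, beaker, wrench, parts_tray, clamp_cap from where it was at the start of the episode above 0.03 m).
It also fails if it takes over 72 s, if anything falls off the work surface, if the arm or the gripper's body presses on something with over 40 N, if the wrist force passes 120 N, or if a joint passes its speed limit or range.

## Robot

A 6-joint arm with a two-finger parallel gripper is mounted at the origin on the work surface. World frame = base frame: x ahead of the robot, y to its left, z up, the work surface at z = 0. Lengths are in m, angles in rad, forces in N, time in s.
With the tool pointing down it reaches from about 0.35 to 0.975 m from the base axis. Payload 4.9 kg.
Tool frame: the origin (TCP) lies midway between the tips of the shut fingers; the grasp point (between the pads) lies 19 mm behind it (manip.pinch_z is the distance from the TCP to the grasp point, in m); z points along the fingers, y is the direction in which the jaws open and shut (so a half turn about z gives the same grasp; the last joint's range is limited). The gripper opens to 85 mm and grips with 20 to 120 N. Pads are 22 mm wide; open, the fingers measure 114 mm over their backs; the gripper's body (76 mm by 85 mm) begins 54 mm behind the grasp point. The pads swing forward as they close: fully open they stand 13 mm farther back than shut.
Start: joints at [-1.244, 0.053, 1.613, -0, 1.476, -0.119], TCP at [0.269, -0.564, 0.231] pointing down, gripper open.
Joint ranges: [-3.01, 3.01], [-1.01, 2.22], [0.06, 2.58], [-1.02, 4.17], [0.09, 2.62], [-3.14, 3.14]. Speed limits (rad/s): [2.57, 2.57, 3.14, 3.14, 3.14, 3.14].

## Interface

Orientations are given as a unit quaternion [w, x, y, z].
In Python, from plant import manip gives the robot as it stands.
- The arm moves only by the tool drive_tool, never from a script. Its argument "commands" is text: rows parted by semicolons, each of 5 numbers parted by spaces: the finger opening in mm, from 0 to 85.4, then the shift along the tool's x, y, z in units of 30 mm (1.0 is 30 mm), then the turn about the tool's z in degrees. A call has exactly 8 rows; each row shifts and turns the commanded pose from where the row before left it, along the tool's axes as they then stand; what a row does not reach is not made up. A row lasts 1/8 s, in which the tool goes at most 62.5 mm and 10.7 degrees, less where a joint would pass 70% of its speed; a pose out of reach is approached as far as the arm can. A call is refused whole if a number of a shift passes 1 or a number of a turn 10.7, either way. A call with a gripper value outside its range is refused whole. The fingers move at their own pace and stop on an object; the grip force is fixed at half the most. Time passes only in rows, so rows that do not move let the fingers close, or fill a call up. It gives the time, the measured TCP pose, the force and the opening at its end, in the units of the state.
- manip.state(): the state, without advancing time (a new reading comes with each control period).
- manip.grab_frame(name): name is "scene" or "top" or "wrist"; returns the picture (480x640x3 uint8, red, green, blue); there is no depth.
- manip.camera_params(name): a dict with "fx", "fy", "cx", "cy" (pixels), "xyz" and "orientation" of the camera in the world. Camera axes: x right, y down, z forward; pixel columns grow to the right and rows downward; lengths in m; the calibration is good to about 2 mm. A picture is of the moment at which its call begins: read the wrist's pose just before it. camera_params takes no time and is no camera call; for the wrist camera it gives the pose at the moment of the call.
- manip.job_done(): hands the job in, once; it reports no verdict.
The state is a dict: "time": time; "joint_pos": joint angles; "joint_vel": joint speeds; "joint_efforts": joint torques, N m; "tool_pos": TCP position; "tool_rot": TCP orientation; "contact_force": force on the tool from outside, world axes, zero at the start; "ft_torque": the same for the moment, N m; "gripper_width": opening from 0.0 (shut) to 1.0 (fully open).
Only numpy, scipy, OpenCV 4.12 (cv2) and the standard library are available. Lean on these libraries where they do the work, as an engineer would, in place of code of your own. Each camera call takes 0.05 s, during which the arm holds its last target. There are 200 camera calls.

## Working session

There is one attempt and no reset: what is moved stays moved. The work goes in short steps, Python scripts to look and compute and a tool call to move; the robot and the scene stay as the last step left them, time stands still between calls to the robot, and variables do not carry over. Pictures are saved under pics/ and viewed, about 8 in all and at most 12, crops included, and the job is handed in when it is done.

Besides the shell and the picture viewer there is one more tool, called after "Request:" by a JSON object that holds its "fn" and its "kwargs". drive_tool: Moves the arm, as the interface text tells. Its arguments: {"type":"object","properties":{"commands":{"type":"string"}},"required":["commands"]}

```bash
mkdir -p pics
cat > h.py <<'E'
import numpy as np, cv2
from scipy.spatial.transform import Rotation as R
from plant import manip
def rot(q): return R.from_quat([q[1],q[2],q[3],q[0]]).as_matrix()
def ray(c,u,v):
    return np.array(c['xyz']), rot(c['orientation'])@np.array([(u-c['cx'])/c['fx'],(v-c['cy'])/c['fy'],1])
def onz(c,u,v,z):
    o,d=ray(c,u,v); return o+d*(z-o[2])/d[2]
def proj(c,p):
    q=rot(c['orientation']).T@(np.array(p)-c['xyz']); return q[:2]/q[2]*[c['fx'],c['fy']]+[c['cx'],c['cy']]
def grab(n,f=None):
    c=manip.camera_params(n); i=cv2.cvtColor(manip.grab_frame(n),cv2.COLOR_RGB2BGR)
    if f: cv2.imwrite('pics/'+f,i)
    return c,i
def tri(c1,p1,c2,p2):
    o1,d1=ray(c1,*p1);o2,d2=ray(c2,*p2)
    s=np.linalg.lstsq(np.c_[d1,-d2],o2-o1,rcond=None)[0]
    a,b=o1+d1*s[0],o2+d2*s[1]; return (a+b)/2,np.linalg.norm(a-b)
def blobs(i,lo,hi,n=3):
    m=cv2.inRange(cv2.cvtColor(i,cv2.COLOR_BGR2HSV),lo,hi)
    k,l,s,ce=cv2.connectedComponentsWithStats(m)
    return [(s[j].tolist(),ce[j].round(1).tolist(),cv2.minAreaRect(np.argwhere(l==j)[:,::-1].astype(np.float32))) for j in sorted(range(1,k),key=lambda j:-s[j,4])[:n]]
E
python3 - <<'E'
from h import *
print(manip.state())
for n in ['scene','top']:
    c,i=grab(n,n+'0.png'); print(n,c)
    for nm,lo,hi in [('yel',(22,120,100),(35,255,255)),('red',(0,150,80),(6,255,255)),('blue',(100,120,60),(125,255,255))]:
        for b in blobs(i,lo,hi,2): print(nm,b)
E
```

```text
{'time': 0.0, 'joint_pos': array([-1.24396155e+00,  5.33539629e-02,  1.61431474e+00, -1.78076712e-05,
        1.47599798e+00, -1.18991003e-01]), 'joint_vel': array([-0.00078697,  0.00086709, -0.00045227, -0.00139461,  0.00186254,
        0.00010613]), 'joint_efforts': array([ 7.69976687e-04, -3.93688095e+01, -3.70170450e+01, -1.45359104e-04,
        7.05546045e-03,  1.25467321e-05]), 'tool_pos': array([ 0.26929854, -0.56330606,  0.23005243]), 'tool_rot': array([-1.03050124e-03,  9.75256918e-01,  2.21072089e-01, -1.16389883e-04]), 'contact_force': array([-0.19133635,  0.35369133, -0.60501807]), 'ft_torque': array([ 0.04547125, -0.03068022, -0.02877421]), 'gripper_width': 0.9991438251958137}
scene {'fx': 507.80254143360037, 'fy': 507.80254143360037, 'cx': 321.24765262360455, 'cy': 243.42763448399023, 'xyz': array([ 0.81955874, -0.49677815,  1.05043663]), 'orientation': array([-0.25644924,  0.93412443,  0.23909559, -0.06692255])}
yel ([322, 245, 11, 11, 71], [327.1, 248.8], ((327.19671630859375, 248.6639404296875), (12.675652503967285, 7.4261393547058105), 39.80556869506836))
yel ([323,
[... 627 characters left out ...]
yz': array([ 0.37846197, -0.03044995,  1.20858336]), 'orientation': array([-0.05648392,  0.70865382, -0.70147673,  0.0504948 ])}
yel ([481, 54, 54, 36, 1851], [507.3, 71.6], ((507.5, 71.5), (35.0, 53.0), 90.0))
yel ([315, 228, 7, 11, 67], [317.9, 232.8], ((318.0, 233.0), (10.0, 6.0), 90.0))
red ([344, 214, 6, 11, 49], [346.4, 219.2], ((346.3500061035156, 219.0500030517578), (9.803059577941895, 5.0596442222595215), 71.56504821777344))
blue ([541, 54, 55, 37, 1868], [567.6, 72.1], ((567.986083984375, 72.0830078125), (54.77019119262695, 35.29951858520508), 1.3639274835586548))
blue ([77, 30, 19, 18, 252], [85.5, 38.5], ((85.50000762939453, 38.5), (16.970561981201172, 16.970561981201172), 45.0))
```

View pics/top0.png

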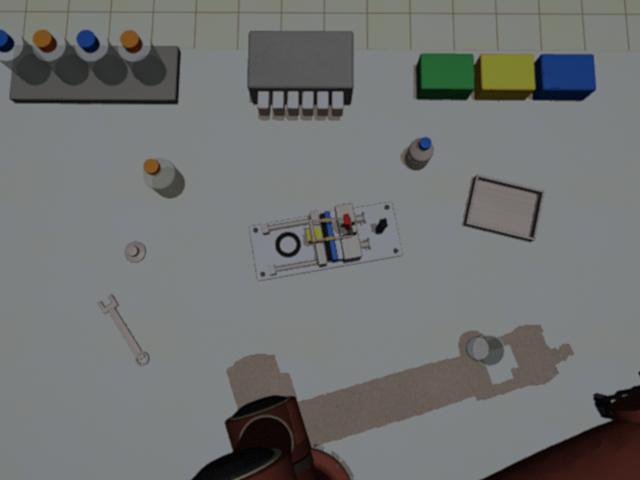

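View pics/scene0.png

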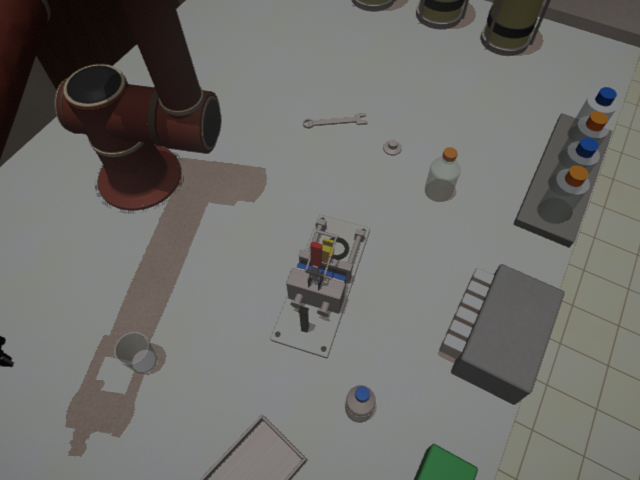

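Top view: the holder lies at about (249..403, 203..279), with its lever and rest to the right (346,219; 381,226) and the keeper at (318,233). The scene view agrees, and the lever is up.

```bash
cat >> h.py <<'E'
def fit(mod,wor):
    m,w=np.array(mod,float),np.array(wor,float); mc,wc=m.mean(0),w.mean(0)
    u,s,v=np.linalg.svd((m-mc).T@(w-wc)); A=(v.T@np.diag([1,np.linalg.det(v.T@u.T)])@u.T)
    t=wc-A@mc; return np.arctan2(A[1,0],A[0,0]),t,np.linalg.norm(m@A.T+t-w,axis=1)
E
python3 - <<'E'
from h import *
i=cv2.imread('pics/top0.png'); c=manip.camera_params('top')
P=[onz(c,*p,.012)[:2] for p in [(249,222),(396,203),(403,257),(257,279)]]
print(np.round(P,4)); 
for mod in ([(.19,-.065),(-.15,-.065),(-.15,.065),(.19,.065)],[(.19,.065),(-.15,.065),(-.15,-.065),(.19,-.065)]):
    print(fit(mod,P))
print(onz(c,318,233,.128), onz(c,346,219,.233))
s=manip.camera_params('scene')
print('yel tri',tri(c,(317.9,232.8),s,(327.5,246)))
R6=manip.camera_params('wrist');print(R6); print(rot(manip.state()['tool_rot']).round(3))
print([proj(c,x) for x in [(0.3,0,0),(.4,0,0),(.3,.1,0)]])
E
```

```text
[[ 0.6094  0.1366]
 [ 0.6577 -0.2057]
 [ 0.5308 -0.2202]
 [ 0.4768  0.1143]]
(np.float64(1.7197294415951359), array([ 0.57166149, -0.06353725]), array([0.00306458, 0.00349061, 0.00177633, 0.00242134]))
(np.float64(1.7224750508003182), array([ 0.57171578, -0.06352902]), array([0.13250859, 0.12860692, 0.12910372, 0.13195306]))
[ 0.56492778 -0.02486369  0.128     ] [ 0.57424715 -0.07823351  0.233     ]
yel tri (array([ 0.56727876, -0.02216522,  0.13421223]), np.float64(0.007767086607076023))
{'fx': 413.25573110468997, 'fy': 413.25573110468997, 'cx': 327.3104084162036, 'cy': 249.33228094376727, 'xyz': array([ 0.33694696, -0.53166409,  0.3725325 ]), 'orientation': array([ 0.12493847,  0.83680142, -0.52708419, -0.07959909])}
[[ 0.902  0.431 -0.001]
 [ 0.431 -0.902  0.002]
 [ 0.    -0.002 -1.   ]]
[array([305.99999049, 358.1433882 ]), array([306.59311949, 313.48119786]), array([261.77073063, 357.63454151])]
```

Request:
{"fn": "drive_tool", "kwargs": {"commands": "85 0.3 -0.2 -1 0;85 1 -0.73 -1 0;85 1 -0.73 -1 0;85 1 -0.73 -0.7 0;85 1 -0.73 0 0;85 1 -0.73 0 0;85 1 -0.73 0 0;85 1 -0.73 0 0"}}

```text
time: 1.1
tool_pos: [0.3987, -0.3245, 0.3417]
tool_rot: [-0.0, 0.975, 0.221, -0.0]
contact_force: [0.3, -0.3, 0.4]
gripper_width: 0.998
```

Request:
{"fn": "drive_tool", "kwargs": {"commands": "85 1 -0.73 0 0;85 1 -0.73 0 0;85 1 -0.73 0 0;85 1 -0.73 0 0;85 1 -0.73 0 0;85 1 -0.73 0 0;85 1 -0.73 0 0;85 1 -0.73 0 0"}}

```text
time: 2.1
tool_pos: [0.5397, -0.063, 0.3417]
tool_rot: [-0.0, 0.975, 0.221, -0.0]
contact_force: [-0.2, -0.7, 0.4]
gripper_width: 0.997
```

Request:
{"fn": "drive_tool", "kwargs": {"commands": "85 1 -0.73 0 0;85 0 0 0 -10.5;85 0 0 0 -10.5;85 0 0 0 -10.5;85 0 0 0 -10.5;85 0 0 0 -10.5;85 0 0 0 -10.5;85 0 0 0 -10"}}

```text
time: 3.1
tool_pos: [0.5568, -0.0314, 0.3416]
tool_rot: [-0.001, 0.65, 0.76, -0.0]
contact_force: [0.6, 0.2, -0.3]
gripper_width: 0.997
```

Run:
```python
from h import *
s=manip.state(); print(s['time'],s['tool_pos'],np.degrees(np.arctan2(*rot(s['tool_rot'])[[1,0],0])),s['joint_pos'].round(2))
c,i=grab('wrist','w1.png'); print(c)
```

```text
3.1 [ 0.55677067 -0.03144903  0.34157974] 98.87236838897933 [-0.19 -0.15  1.63  0.    1.67 -0.34]
{'fx': 413.25573110468997, 'fy': 413.25573110468997, 'cx': 327.3104084162036, 'cy': 249.33228094376727, 'xyz': array([0.54536327, 0.04220073, 0.483975  ]), 'orientation': array([0.14790914, 0.98594719, 0.07685088, 0.01117855])}
```

View pics/w1.png

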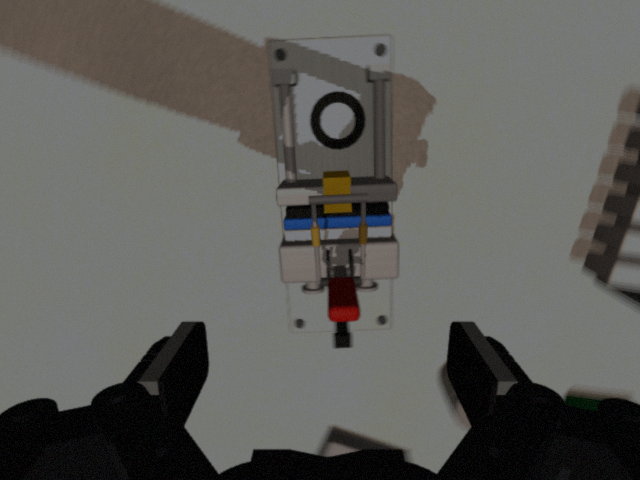

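The wrist view shows the base corners at (266,38), (393,35), (393,331) and (288,333). The bar runs from (310,200) to (370,199), over yellow at (323..352, 171..213).

```bash
python3 - <<'E'
from h import *
i=cv2.imread('pics/w1.png'); c=manip.camera_params('wrist')
P=[onz(c,*p,.012)[:2] for p in [(266,38),(393,35),(393,331),(288,333)]]
y,t,e=fit([(.19,.065),(.19,-.065),(-.15,-.065),(-.15,.065)],P); print(y,t,e)
t2=np.array([.57166,-.06354]);y2=1.7197
for yy,tt in((y,t),(y2,t2)):
  A=np.array([[np.cos(yy),-np.sin(yy)],[np.sin(yy),np.cos(yy)]])
  f=lambda u,v,z:(A.T@(onz(c,u,v,z)[:2]-tt)*1e3).round(1)
  print('screws',[f(*p,.014) for p in [(280,54),(380,49),(299,323),(382,320)]])
  print('bar at z',[(z,f(310,200,z),f(370,199,z)) for z in (.135,.145,.155)])
  print('yellow top edge/bottom',f(337,171,.128),f(338,213,.128))
  print('ends block',f(281,240,.092),f(397,238,.092))
  print('lever tip',f(344,316,.233), 'rods',)
  r=A.T@(manip.state()['tool_pos'][:2]-tt); print('tcp',r)
E
python3 - <<'E'
import cv2
i=cv2.imread('pics/w1.png')[150:340,260:420]
cv2.imwrite('pics/w1c.png',cv2.resize(i,None,fx=3.1,fy=3.1,interpolation=cv2.INTER_CUBIC))
E
```

```text
1.7696784302603261 [ 0.57154666 -0.05996579] [0.00158985 0.00121086 0.00260221 0.00180576]
screws [array([175.3,  52.4]), array([175.9, -51.4]), array([-134.3,   51.3]), array([-134.2,  -53.1])]
bar at z [(0.135, array([42.9, 23.2]), array([ 41.7, -27.9])), (0.145, array([44.6, 22.7]), array([ 43.5, -26.9])), (0.155, array([46.4, 22.2]), array([ 45.3, -25.9]))]
yellow top edge/bottom [65.6 -0.7] [29.1 -0.4]
ends block [-3.4 56. ] [ -5.9 -58.2]
lever tip [-18.6  -0.3] rods
tcp [0.03088104 0.00884252]
screws [array([176. ,  60.7]), array([181.8, -42.9]), array([-133.1,   44.1]), array([-127.9,  -60.1])]
bar at z [(0.135, array([45.2, 24.9]), array([ 46.6, -26.2])), (0.145, array([47. , 24.5]), array([ 48.3, -25.1])), (0.155, array([48.8, 24.1]), array([ 50.1, -24.1]))]
yellow top edge/bottom [69.1  2.2] [32.7  0.7]
ends block [-2.7 55.4] [  0.5 -58.8]
lever tip [-15.   -1.6] rods
tcp [0.03395221 0.00995606]
```

View pics/w1c.png

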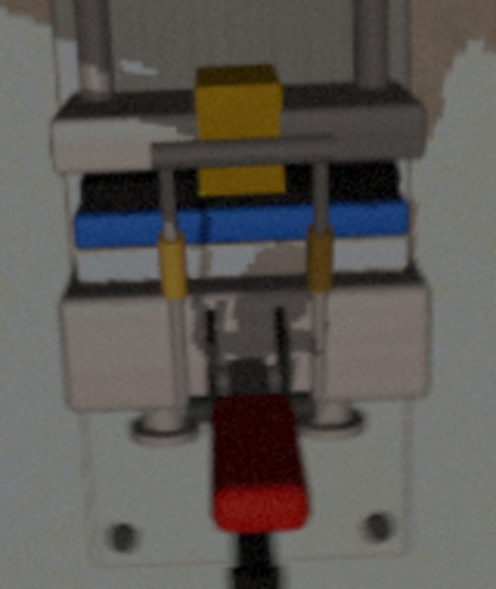

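Request:
{"fn": "drive_tool", "kwargs": {"commands": "85 0.57 0.32 0 -2.5;85 0 0 1 0;85 0 0 1 0;85 0 0 1 0;85 0 0 1 0;85 0 0 1 0;85 0 0 1 0;85 0 0 0.5 0"}}

```text
time: 4.15
tool_pos: [0.5631, -0.012, 0.145]
tool_rot: [-0.001, 0.636, 0.772, -0.001]
contact_force: [-0.2, -0.6, 0.0]
gripper_width: 0.996
```

```bash
cat >> h.py <<'E'
Y0=1.7697;T0=np.array([.57155,-.05997]);A0=np.array([[np.cos(Y0),-np.sin(Y0)],[np.sin(Y0),np.cos(Y0)]])
def hold(p): p=np.array(p); return np.r_[A0.T@(p[:2]-T0),p[2]]*1e3
def st():
    s=manip.state(); f=s['contact_force']
    print('t',s['time'],'tcp hold mm',hold(s['tool_pos']).round(1),'F hold',(A0.T@f[:2]).round(1),f[2].round(1),'yaw',np.degrees(np.arctan2(*rot(s['tool_rot'])[[1,0],0])).round(1),'w',s['gripper_width'].round(3))
E
python3 - <<'E'
from h import *
st(); c,i=grab('wrist','w2.png')
E
```

```text
Traceback (most recent call last):
  File "h.py", line 31, in st
    print('t',s['time'],'tcp hold mm',hold(s['tool_pos']).round(1),'F hold',(A0.T@f[:2]).round(1),f[2].round(1),'yaw',np.degrees(np.arctan2(*rot(s['tool_rot'])[[1,0],0])).round(1),'w',s['gripper_width'].round(3))
                                                                                                                                                                                        ^^^^^^^^^^^^^^^^^^^^^^^^
AttributeError: 'float' object has no attribute 'round'
```

```bash
sed -i "s/,s\['gripper_width'\].round(3)/,round(s['gripper_width'],3)/" h.py
python3 - <<'E'
from h import *
st(); c,i=grab('wrist','w2.png')
E
```

```text
t 4.15 tcp hold mm [ 48.7  -1.2 145. ] F hold [-0.5  0.3] 0.0 yaw 101.0 w 0.996
```

View pics/w2.png

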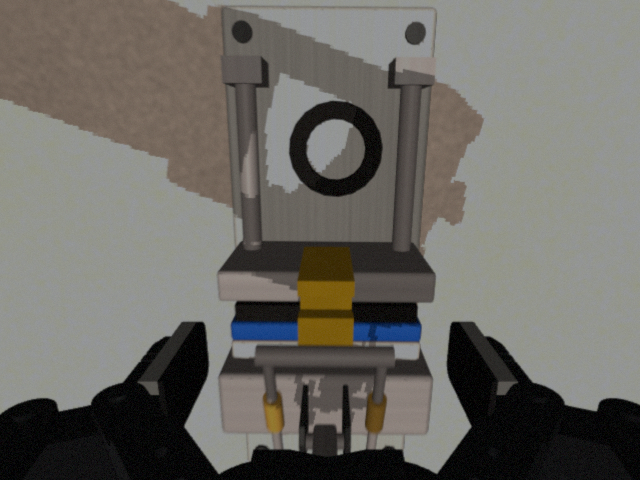

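The view shows the bar at (256..395, 356) between the open fingers. The yellow keeper is at (298..354, 248..342), with edges at rows of about 281 and 308.

Run:
```python
from h import *
i=cv2.imread('pics/w2.png'); c=manip.camera_params('wrist'); print(c['xyz'],hold(c['xyz']))
for v in range(244,350,3): print(v,i[v,315:340].mean(0).round().astype(int),hold(onz(c,326,v,.128))[:2].round(1),hold(onz(c,326,v,.1115))[:1].round(1))
for z in(.155,.16,.165,.17,.175): print(z,hold(onz(c,256.5,356,z)).round(1),hold(onz(c,394.5,356,z)).round(1))
print([hold(onz(c,*p,.014)).round(1) for p in[(242,32),(415,33)]])
```

```text
[0.54873849 0.06097203 0.28608523] [123.06494249  -1.53575131 286.08523451]
244 [36 38 42] [77.1 -0.1] [72.3]
247 [ 9 42 56] [75.8 -0. ] [70.9]
250 [ 4 43 59] [74.6 -0. ] [69.5]
253 [ 6 43 59] [73.3 -0. ] [68.1]
256 [ 6 43 59] [72. -0.] [66.7]
259 [ 5 44 60] [70.8 -0. ] [65.3]
262 [ 6 44 60] [69.5 -0. ] [63.9]
265 [ 6 44 60] [68.2  0. ] [62.5]
268 [ 5 43 60] [66.9  0. ] [61.1]
271 [ 6 44 59] [65.6  0. ] [59.6]
274 [ 6 44 60] [64.3  0. ] [58.2]
277 [ 5 43 60] [63.  0.] [56.8]
280 [ 9 56 75] [61.7  0. ] [55.3]
283 [ 12  93 125] [60.4  0.1] [53.9]
286 [ 15  94 125] [59.1  0.1] [52.4]
289 [ 12  93 125] [57.7  0.1] [50.9]
292 [ 13  93 125] [56.4  0.1] [49.5]
295 [ 13  93 124] [55.1  0.1] [48.]
298 [ 13  92 122] [53.7  0.1] [46.5]
301 [ 14  92 122] [52.4  0.1] [45.]
304 [ 13  92 122] [51.   0.1] [43.5]
307 [ 11  90 121] [49.6  0.1] [42.]
310 [ 5 49 66] [48.3  0.1] [40.5]
313 [ 4 43 59] [46.9  0.1] [38.9]
316 [ 5 44 60] [45.5  0.2] [37.4]
319 [ 13  86 116] [44.1  0.2] [35.9]
322 [ 12  92 123] [42.7  0.2] [34.3]
325 [ 14  92 123] [41.3  0.2] [32.8]
328 [ 13  91 122] [39.9  0.2] [31.2]
331 [ 12  91 121] [38.5  0.2] [29.7]
334 [ 12  90 121] [37.1  0.2] [28.1]
337 [ 13  91 121] [35.6  0.2] [26.5]
340 [ 13  91 121] [34.2  0.2] [24.9]
343 [ 14  88 118] [32.8  0.2] [23.3]
346 [36 52 64] [31.3  0.2] [21.7]
349 [54 57 61] [29.8  0.3] [20.1]
0.155 [ 43.  25. 155.] [ 42.9 -24.7 155. ]
0.16 [ 46.1  24.  160. ] [ 45.9 -23.8 160. ]
0.165 [ 49.1  23.  165. ] [ 49.  -22.9 165. ]
0.17 [ 52.2  22.  170. ] [ 52. -22. 170.]
0.175 [ 55.2  21.  175. ] [ 55.1 -21.1 175. ]
[array([175.2,  50. ,  14. ]), array([174. , -52.6,  14. ])]
```

Request:
{"fn": "drive_tool", "kwargs": {"commands": "85 0 -0.04 0.07 0;60 0 0 0 0;50 0 0 0 0;44 0 0 0 0;44 0 0 0 0;44 0 0 0 0;44 0 0 0 0;44 0 0 0 0"}}

```text
time: 5.2
tool_pos: [0.5627, -0.0132, 0.1451]
tool_rot: [-0.0, 0.636, 0.772, -0.0]
contact_force: [-2.6, 2.5, 0.8]
gripper_width: 0.523
```

Run:
```python
from h import *
st(); c,i=grab('wrist','w3.png')
```

```text
t 5.2 tcp hold mm [ 47.6  -0.5 145.1] F hold [2.9 2. ] 0.8 yaw 101.0 w 0.523
```

View pics/w3.png

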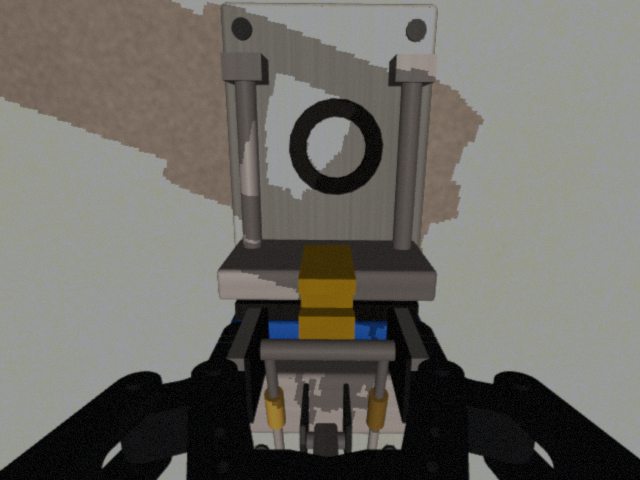

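The bar is now between the pads at (262..395, 350).

Run:
```python
from h import *
c=manip.camera_params('wrist')
i=cv2.imread('pics/w3.png'); print(hold(c['xyz']),i[335:366,328].mean(1).round().tolist())
for z in(.155,.16,.165,.17): print(z,hold(onz(c,261.5,350,z)).round(1),hold(onz(c,394.5,350,z)).round(1))
for v in(280.5,309.5,318,344): print(hold(onz(c,326,v,.128)).round(1))
print(i[270:340:1,326,2].tolist())
```

```text
[122.06373034  -0.95091014 287.49433677] [78.0, 75.0, 73.0, 70.0, 54.0, 45.0, 46.0, 52.0, 58.0, 65.0, 73.0, 73.0, 77.0, 81.0, 83.0, 89.0, 93.0, 95.0, 89.0, 85.0, 83.0, 79.0, 79.0, 76.0, 68.0, 53.0, 41.0, 40.0, 39.0, 40.0, 38.0]
0.155 [ 43.3  23.3 155. ] [ 43.1 -24.9 155. ]
0.16 [ 46.3  22.4 160. ] [ 46.1 -24.  160. ]
0.165 [ 49.3  21.5 165. ] [ 49.  -23.1 165. ]
0.17 [ 52.3  20.6 170. ] [ 52.  -22.2 170. ]
[ 5.96e+01 -1.00e-01  1.28e+02]
[ 46.5   0.  128. ]
[ 42.5   0.  128. ]
[3.01e+01 1.00e-01 1.28e+02]
[58, 61, 62, 60, 61, 64, 63, 61, 74, 103, 126, 129, 129, 127, 128, 126, 125, 128, 128, 129, 128, 126, 129, 129, 126, 124, 128, 125, 123, 123, 125, 125, 125, 125, 127, 126, 122, 103, 68, 60, 62, 62, 60, 61, 61, 67, 93, 124, 124, 127, 124, 125, 128, 123, 127, 127, 122, 126, 124, 124, 125, 124, 124, 124, 123, 125, 125, 120, 111, 62]
```

Request:
{"fn": "drive_tool", "kwargs": {"commands": "44 0.01 0 0.2 0;44 0.01 0 0.2 0;44 0.01 0 0.2 0;44 0.01 0 0.15 0;44 0 0 0 0;44 0 0 0 0;44 0 0 0 0;44 0 0 0 0"}}

```text
time: 6.25
tool_pos: [0.5625, -0.0126, 0.1228]
tool_rot: [0.0, 0.636, 0.772, -0.0]
contact_force: [-2.7, -0.8, 0.4]
gripper_width: 0.529
```

Run:
```python
from h import *
st(); c,i=grab('wrist','w4.png'); st()
print(hold(c['xyz']))
cv2.imwrite('pics/w4c.png',cv2.resize(i[230:430,220:440],None,fx=2.7,fy=2.7,interpolation=cv2.INTER_CUBIC))
print(i[260:360,326,2].tolist())
```

```text
t 6.25 tcp hold mm [ 48.2  -0.5 122.8] F hold [-0.2  2.8] 0.4 yaw 101.0 w 0.529
t 6.3 tcp hold mm [ 48.2  -0.5 122.8] F hold [-0.5  3.3] 0.6 yaw 101.0 w 0.521
[122.89312186  -0.95058915 265.08678938]
[62, 64, 64, 63, 66, 61, 61, 58, 62, 60, 65, 62, 65, 61, 61, 60, 64, 61, 62, 63, 66, 63, 65, 63, 63, 64, 64, 61, 61, 63, 67, 63, 67, 63, 65, 66, 65, 64, 64, 63, 63, 64, 75, 107, 127, 127, 130, 131, 130, 131, 130, 131, 130, 128, 130, 129, 131, 129, 131, 130, 129, 126, 128, 128, 130, 129, 126, 128, 126, 128, 128, 121, 82, 66, 62, 62, 63, 64, 56, 48, 44, 49, 59, 67, 68, 75, 79, 82, 87, 91, 94, 97, 95, 96, 94, 94, 92, 87, 81, 82]
```

View pics/w4c.png

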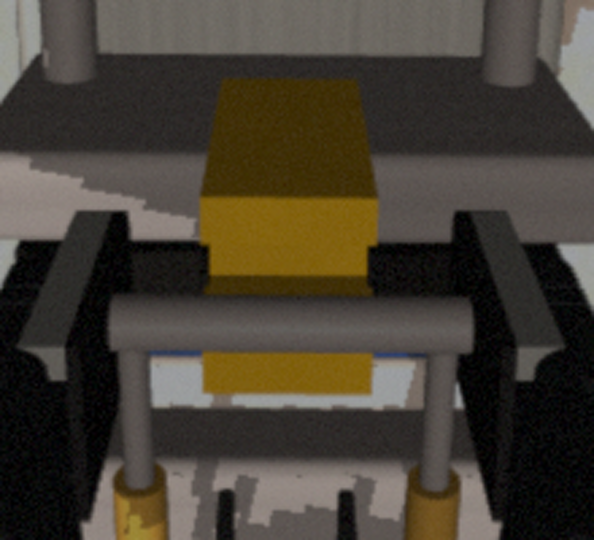

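The view shows the guard's outer top edge at row 303, the bar at rows 339.5 to 360.5 and columns 261 to 395, and the post back at row 375.5.

Run:
```python
from h import *
c=manip.camera_params('wrist')
for n,v,k in(('guard',303,-12),('post',375.5,18.5)): print(n,hold(onz(c,326,v,.128))[0]+k)
for z in(.132,.135,.138,.141,.144): print(z,hold(onz(c,261,350,z)).round(1),hold(onz(c,395,350,z)).round(1))
```

```text
guard 48.35288764448747
post 48.57342769524122
0.132 [ 43.7  23.6 132. ] [ 43.4 -25.2 132. ]
0.135 [ 45.4  23.1 135. ] [ 45.2 -24.6 135. ]
0.138 [ 47.2  22.5 138. ] [ 47.  -24.1 138. ]
0.141 [ 49.  22. 141.] [ 48.7 -23.6 141. ]
0.144 [ 50.8  21.4 144. ] [ 50.5 -23.  144. ]
```

Request:
{"fn": "drive_tool", "kwargs": {"commands": "44 0.01 0 0.07 0;44 0 0 0.07 0;44 0 0 0.05 0;44 0 0 0 0;44 0 0 0 0;44 0 0 0 0;44 0 0 0 0;44 0 0 0 0"}}

```text
time: 7.3
tool_pos: [0.5625, -0.0119, 0.117]
tool_rot: [0.0, 0.636, 0.772, -0.0]
contact_force: [-3.8, -2.5, 0.6]
gripper_width: 0.524
```

Request:
{"fn": "drive_tool", "kwargs": {"commands": "44 0 0 0.02 0;44 0 0 0.02 0;44 0 0 0.02 0;44 0 0 0 0;44 0 0 0 0;44 0 0 0 0;44 0 0 0 0;44 0 0 0 0"}}

```text
time: 8.3
tool_pos: [0.5625, -0.0119, 0.1152]
tool_rot: [-0.0, 0.636, 0.772, 0.0]
contact_force: [-3.0, -1.3, 0.6]
gripper_width: 0.52
```

Request:
{"fn": "drive_tool", "kwargs": {"commands": "44 0 0 0.02 0;44 0 0 0.02 0;44 0 0 0 0;44 0 0 0 0;44 0 0 0 0;44 0 0 0 0;44 0 0 0 0;44 0 0 0 0"}}

```text
time: 9.3
tool_pos: [0.5625, -0.0119, 0.114]
tool_rot: [0.0, 0.636, 0.772, 0.0]
contact_force: [-3.0, -1.6, 0.1]
gripper_width: 0.517
```

Request:
{"fn": "drive_tool", "kwargs": {"commands": "44 0 0 0.02 0;44 0 0 0.02 0;44 0 0 0 0;44 0 0 0 0;44 0 0 0 0;44 0 0 0 0;44 0 0 0 0;44 0 0 0 0"}}

```text
time: 10.3
tool_pos: [0.5625, -0.0119, 0.1128]
tool_rot: [-0.0, 0.636, 0.772, -0.0]
contact_force: [-3.4, -1.9, -0.4]
gripper_width: 0.515
```

Request:
{"fn": "drive_tool", "kwargs": {"commands": "44 0 0 0.02 0;44 0 0 0.02 0;44 0 0 0 0;44 0 0 0 0;44 0 0 0 0;44 0 0 0 0;44 0 0 0 0;44 0 0 0 0"}}

```text
time: 11.3
tool_pos: [0.5625, -0.012, 0.1116]
tool_rot: [0.0, 0.636, 0.772, -0.0]
contact_force: [-3.5, -3.5, 0.4]
gripper_width: 0.519
```

Request:
{"fn": "drive_tool", "kwargs": {"commands": "44 0 0 0.02 0;44 0 0 0.02 0;44 0 0 0 0;44 0 0 0 0;44 0 0 0 0;44 0 0 0 0;44 0 0 0 0;44 0 0 0 0"}}

```text
time: 12.3
tool_pos: [0.5625, -0.0118, 0.1104]
tool_rot: [-0.0, 0.636, 0.772, 0.0]
contact_force: [-3.1, -2.0, 0.2]
gripper_width: 0.52
```

Request:
{"fn": "drive_tool", "kwargs": {"commands": "44 0 0 0.02 0;44 0 0 0.02 0;44 0 0 0 0;44 0 0 0 0;44 0 0 0 0;44 0 0 0 0;44 0 0 0 0;44 0 0 0 0"}}

```text
time: 13.3
tool_pos: [0.5625, -0.0119, 0.1092]
tool_rot: [-0.0, 0.636, 0.772, -0.0]
contact_force: [-2.6, -1.4, 0.9]
gripper_width: 0.522
```

Run:
```python
from h import *
st(); c,i=grab('wrist','w5.png')
cv2.imwrite('pics/w5c.png',cv2.resize(i[230:430,220:440],None,fx=2.7,fy=2.7,interpolation=cv2.INTER_CUBIC))
```

```text
t 13.3 tcp hold mm [ 48.9  -0.6 109.2] F hold [-0.9  2.8] 0.9 yaw 101.0 w 0.522
```

View pics/w5c.png

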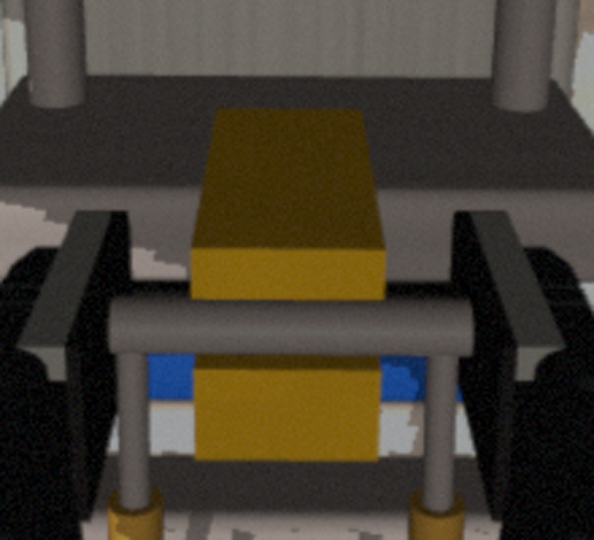

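The bar sits over the mouth: rows 296 to 355 in the crop, with the mouth at about 296 to 365. There is no contact yet.

Request:
{"fn": "drive_tool", "kwargs": {"commands": "44 0 0 0.02 0;44 0 0 0.02 0;44 0 0 0.02 0;44 0 0 0 0;44 0 0 0 0;44 0 0 0 0;44 0 0 0 0;44 0 0 0 0"}}

```text
time: 14.35
tool_pos: [0.5625, -0.0119, 0.1074]
tool_rot: [0.0, 0.636, 0.772, -0.0]
contact_force: [-3.4, -3.1, 0.2]
gripper_width: 0.521
```

Request:
{"fn": "drive_tool", "kwargs": {"commands": "44 0 0 0.02 0;44 0 0 0.02 0;44 0 0 0.02 0;44 0 0 0 0;44 0 0 0 0;44 0 0 0 0;44 0 0 0 0;44 0 0 0 0"}}

```text
time: 15.35
tool_pos: [0.5625, -0.0119, 0.1055]
tool_rot: [-0.0, 0.636, 0.772, -0.0]
contact_force: [-2.9, -3.2, 0.3]
gripper_width: 0.52
```

Request:
{"fn": "drive_tool", "kwargs": {"commands": "44 0 0 0.02 0;44 0 0 0.02 0;44 0 0 0.02 0;44 0 0 0 0;44 0 0 0 0;44 0 0 0 0;44 0 0 0 0;44 0 0 0 0"}}

```text
time: 16.35
tool_pos: [0.5625, -0.0119, 0.1038]
tool_rot: [-0.0, 0.636, 0.772, 0.0]
contact_force: [-2.8, -1.9, 1.1]
gripper_width: 0.524
```

Request:
{"fn": "drive_tool", "kwargs": {"commands": "44 0 0 0.02 0;44 0 0 0.02 0;44 0 0 0.02 0;44 0 0 0.02 0;44 0 0 0.02 0;44 0 0 0 0;44 0 0 0 0;44 0 0 0 0"}}

```text
time: 17.35
tool_pos: [0.5625, -0.0119, 0.1008]
tool_rot: [-0.0, 0.636, 0.772, 0.0]
contact_force: [-3.5, -1.8, 0.7]
gripper_width: 0.519
```

Request:
{"fn": "drive_tool", "kwargs": {"commands": "44 0 0 0.02 0;44 0 0 0.02 0;44 0 0 0 0;44 0 0 0 0;44 0 0 0 0;44 0 0 0 0;44 0 0 0 0;44 0 0 0 0"}}

```text
time: 18.35
tool_pos: [0.5625, -0.0119, 0.0996]
tool_rot: [-0.0, 0.636, 0.772, -0.0]
contact_force: [-2.9, -1.9, 0.8]
gripper_width: 0.519
```

Request:
{"fn": "drive_tool", "kwargs": {"commands": "44 0 0 0.02 0;44 0 0 0.02 0;44 0 0 0 0;44 0 0 0 0;44 0 0 0 0;44 0 0 0 0;44 0 0 0 0;44 0 0 0 0"}}

```text
time: 19.35
tool_pos: [0.5625, -0.0119, 0.0984]
tool_rot: [-0.0, 0.636, 0.772, -0.0]
contact_force: [-4.1, -1.1, 0.4]
gripper_width: 0.525
```

Request:
{"fn": "drive_tool", "kwargs": {"commands": "44 0 0 0.02 0;44 0 0 0.02 0;44 0 0 0 0;44 0 0 0 0;44 0 0 0 0;44 0 0 0 0;44 0 0 0 0;44 0 0 0 0"}}

```text
time: 20.35
tool_pos: [0.5625, -0.0119, 0.0972]
tool_rot: [0.0, 0.636, 0.772, -0.0]
contact_force: [-3.9, -2.3, 1.2]
gripper_width: 0.52
```

Request:
{"fn": "drive_tool", "kwargs": {"commands": "44 0 0 0.02 0;44 0 0 0.02 0;44 0 0 0 0;44 0 0 0 0;44 0 0 0 0;44 0 0 0 0;44 0 0 0 0;44 0 0 0 0"}}

```text
time: 21.35
tool_pos: [0.5625, -0.0119, 0.096]
tool_rot: [0.0, 0.636, 0.772, 0.0]
contact_force: [-2.3, -1.9, 0.9]
gripper_width: 0.522
```

Request:
{"fn": "drive_tool", "kwargs": {"commands": "44 0 0 0.02 0;44 -0.03 0 0.01 0;44 -0.04 0 0 0;44 -0.04 0 0 0;44 -0.04 0 0 0;44 -0.04 0 0 0;44 0 0 0 0;44 0 0 0 0"}}

```text
time: 22.35
tool_pos: [0.5634, -0.0158, 0.0956]
tool_rot: [-0.001, 0.636, 0.772, 0.001]
contact_force: [-5.6, 4.7, 5.1]
gripper_width: 0.524
```

Run:
```python
from h import *
st(); c,i=grab('wrist','w6.png')
cv2.imwrite('pics/w6c.png',cv2.resize(i[230:430,220:440],None,fx=2.7,fy=2.7,interpolation=cv2.INTER_CUBIC))
```

```text
t 22.35 tcp hold mm [44.9 -0.7 95.6] F hold [5.7 4.6] 5.1 yaw 101.0 w 0.524
```

View pics/w6c.png

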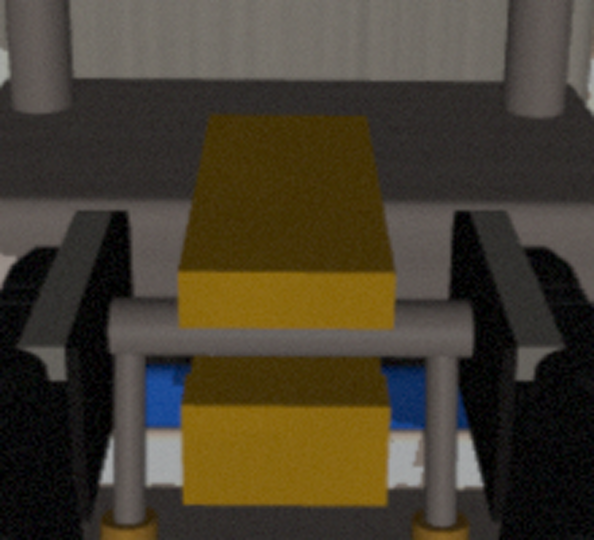

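The guard occludes the bar, so it is down in the channel. I'll draw it on until the post is felt and the plate comes along.

Request:
{"fn": "drive_tool", "kwargs": {"commands": "44 -0.04 0 -0.02 0;44 -0.04 0 0 0;44 -0.04 0 0 0;44 0 0 0 0;44 0 0 0 0;44 0 0 0 0;44 0 0 0 0;44 0 0 0 0"}}

```text
time: 23.4
tool_pos: [0.5638, -0.0187, 0.0956]
tool_rot: [-0.002, 0.636, 0.772, 0.001]
contact_force: [-4.4, 6.0, 4.1]
gripper_width: 0.519
```

Run:
```python
from h import *
st(); c,i=grab('wrist','w7.png')
cv2.imwrite('pics/w7c.png',cv2.resize(i[230:430,220:440],None,fx=2.7,fy=2.7,interpolation=cv2.INTER_CUBIC))
print(i[300:400,326,2].tolist())
for v in (331,):pass
r=i[:,326,2].astype(int); e=[v for v in range(300,420) if abs(r[v+1]-r[v-1])>30]; print(e,[hold(onz(c,326,v,.128))[0].round(1) for v in e])
```

```text
t 23.4 tcp hold mm [42.  -0.5 95.6] F hold [6.8 3.2] 4.1 yaw 101.1 w 0.519
[66, 65, 66, 69, 64, 63, 69, 65, 67, 68, 67, 70, 64, 70, 65, 74, 65, 65, 68, 66, 68, 69, 88, 134, 138, 138, 138, 136, 138, 137, 135, 138, 139, 137, 134, 137, 137, 135, 138, 138, 137, 138, 135, 126, 91, 79, 78, 81, 88, 87, 98, 100, 106, 101, 104, 97, 95, 94, 93, 89, 83, 74, 67, 66, 64, 66, 66, 70, 65, 67, 70, 68, 85, 121, 133, 138, 137, 133, 138, 135, 136, 131, 134, 137, 136, 136, 135, 130, 135, 137, 130, 134, 135, 131, 135, 130, 135, 131, 134, 135]
[322, 323, 343, 344, 372, 373, 409, 410, 411] [np.float64(60.2), np.float64(59.8), np.float64(53.2), np.float64(52.9), np.float64(43.3), np.float64(42.9), np.float64(29.9), np.float64(29.5), np.float64(29.1)]
```

Request:
{"fn": "drive_tool", "kwargs": {"commands": "44 -0.04 0 0 0;44 -0.04 0 0 0;44 -0.04 0 0 0;44 0 0 0 0;44 0 0 0 0;44 0 0 0 0;44 0 0 0 0;44 0 0 0 0"}}

```text
time: 24.45
tool_pos: [0.5644, -0.0218, 0.0956]
tool_rot: [-0.002, 0.636, 0.772, 0.002]
contact_force: [-5.6, 8.3, 4.4]
gripper_width: 0.52
```

```bash
cat > k.py <<'E'
from h import *
st(); c,i=grab('wrist','w.png')
r=i[:,326,2].astype(int); e=[v for v in range(290,420) if abs(r[v+1]-r[v-1])>30]; print([hold(onz(c,326,v,.128))[0].round(1) for v in e])
E
python3 k.py
```

```text
t 24.45 tcp hold mm [38.8 -0.5 95.6] F hold [9.3 3.8] 4.4 yaw 101.1 w 0.52
[np.float64(57.0), np.float64(56.6), np.float64(50.0), np.float64(49.7), np.float64(40.1), np.float64(39.7), np.float64(26.7), np.float64(26.3)]
```

Request:
{"fn": "drive_tool", "kwargs": {"commands": "55 0 0 -0.01 0;70 0 0 0 0;85 0 0 0 0;85 0 0 0 0;85 0 0 -1 0;85 0 0 -1 0;85 0 0 -1 0;85 0 0 -1 0"}}

```text
time: 25.5
tool_pos: [0.565, -0.0246, 0.217]
tool_rot: [0.0, 0.636, 0.772, 0.0]
contact_force: [0.6, -0.4, 0.9]
gripper_width: 0.997
```

Request:
{"fn": "drive_tool", "kwargs": {"commands": "60 0 0 -1 0;30 0 0 -1 0;0 -0.5 0 -0.5 0;0 0 0 0 0;0 0 0 0 0;0 0 0 0 0;0 0 0 0 0;0 0 0 0 0"}}

```text
time: 26.5
tool_pos: [0.5677, -0.0391, 0.2906]
tool_rot: [-0.0, 0.636, 0.772, -0.0]
contact_force: [0.3, -0.2, -1.1]
gripper_width: -0.0
```

Run:
```python
from h import *
st(); c,i=grab('wrist','w8.png'); s,j=grab('scene','s8.png'); print(hold(c['xyz']))
a=cv2.resize(j[180:330,270:390],None,fx=2.6,fy=2.6,interpolation=cv2.INTER_CUBIC)
b=i[120:480,120:540]
a=cv2.copyMakeBorder(a[:360],0,max(0,360-a.shape[0]),0,0,cv2.BORDER_CONSTANT)
cv2.imwrite('pics/m8.png',np.hstack([b,a]))
```

```text
t 26.5 tcp hold mm [ 21.2  -0.3 290.6] F hold [-0.2 -0.3] -1.1 yaw 101.1 w -0.0
[ 95.72821231  -0.80872706 432.93053124]
```

View pics/m8.png

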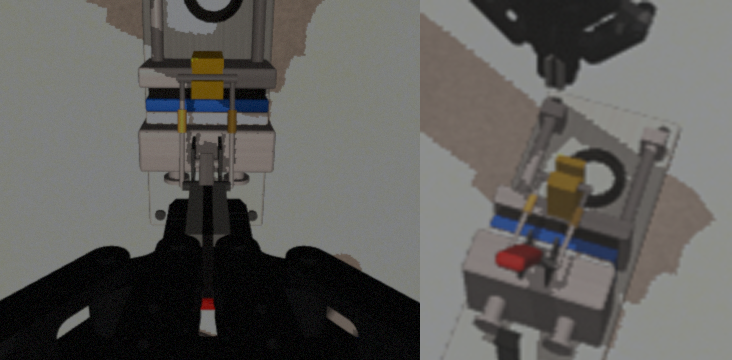

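The bar sits in the keeper with the rods running to it, and the lever is leaning over (red in the scene view at about (309,278)). I'll work out its angle from the red blob.

Run:
```python
from h import *
j=cv2.imread('pics/s8.png'); c=manip.camera_params('scene')
for b in blobs(j,(0,120,60),(8,255,255),3): print(b)
def w(p): return np.r_[A0@(np.array(p[:2])/1e3)+T0,p[2]/1e3]
for th in (1.3,1.1,1.0,.9,.8,.7):
    n=np.array([np.sin(th),0,np.cos(th)]);d=np.array([-np.cos(th),0,np.sin(th)]);P=np.array([-30,0,118])
    print(th,[proj(c,w(P+r*d+6*n)).round(1) for r in(43,80,115)])
```

```text
([169, 0, 188, 117, 5993], [268.9, 49.7], ((261.41387939453125, 38.88227844238281), (196.83433532714844, 66.25390625), 33.822086334228516))
([98, 167, 82, 41, 964], [131.4, 192.4], ((137.76564025878906, 188.66220092773438), (80.4970474243164, 38.666412353515625), 3.7640342712402344))
([269, 10, 97, 53, 760], [319.6, 33.8], ((318.7644958496094, 34.1628303527832), (106.83614349365234, 10.872611999511719), 27.867002487182617))
1.3 [array([313.2, 269.8]), array([311.3, 265.5]), array([309.4, 261.1])]
1.1 [array([311.9, 273.9]), array([308.9, 273.5]), array([305.8, 273. ])]
1.0 [array([311.3, 276.1]), array([307.8, 277.5]), array([304.2, 279.1])]
0.9 [array([310.7, 278.2]), array([306.7, 281.6]), array([302.6, 285.1])]
0.8 [array([310.2, 280.3]), array([305.7, 285.6]), array([301.2, 291.1])]
0.7 [array([309.7, 282.4]), array([304.8, 289.6]), array([299.9, 296.8])]
```

Request:
{"fn": "drive_tool", "kwargs": {"commands": "0 -0.6 0 0.4 0;0 -0.6 0 0.6 0;0 -0.6 0 0.8 0;0 -0.57 0 0.79 0;0 0 0 0 0;0 0 0 0 0;0 0 0 0 0;0 0 0 0 0"}}

```text
time: 27.6
tool_pos: [0.582, -0.1088, 0.2145]
tool_rot: [0.001, 0.636, 0.772, 0.0]
contact_force: [-0.4, 0.0, 0.1]
gripper_width: 0.001
```

Run:
```python
from h import *
st(); s,j=grab('scene','s9.png')
cv2.imwrite('pics/s9c.png',cv2.resize(j[180:340,250:400],None,fx=3.7,fy=3.7,interpolation=cv2.INTER_CUBIC))
```

```text
t 27.6 tcp hold mm [-49.9  -0.6 214.5] F hold [0.1 0.4] 0.1 yaw 101.1 w 0.001
```

View pics/s9c.png

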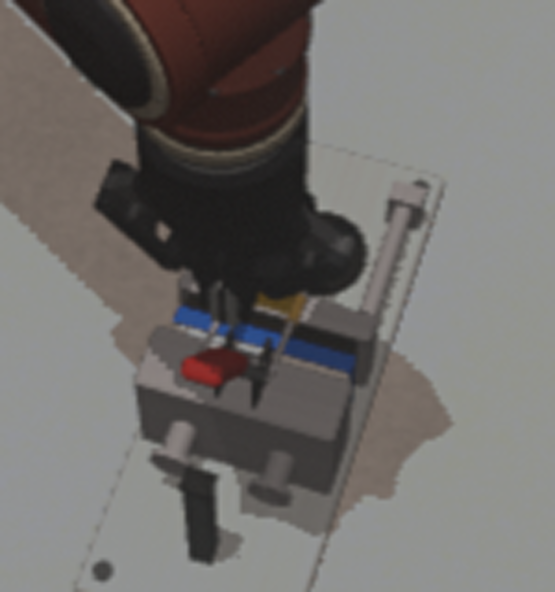

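The shut fingers stand on the keeper side of the red grip at crop (210,365), clear of it. I'll begin the push.

Request:
{"fn": "drive_tool", "kwargs": {"commands": "0 -0.2 0 0.2 0;0 -0.2 0 0.18 0;0 -0.13 0 0.09 0;0 -0.13 0 0.09 0;0 -0.13 0 0.09 0;0 -0.13 0 0.09 0;0 0 0 0 0;0 0 0 0 0"}}

```text
time: 28.65
tool_pos: [0.5866, -0.1361, 0.1909]
tool_rot: [-0.0, 0.636, 0.772, -0.0]
contact_force: [-1.8, 2.7, 1.5]
gripper_width: -0.0
```

Request:
{"fn": "drive_tool", "kwargs": {"commands": "0 -0.12 0 0.1 0;0 -0.12 0 0.11 0;0 -0.11 0 0.11 0;0 -0.11 0 0.12 0;0 0 0 0 0;0 0 0 0 0;0 0 0 0 0;0 0 0 0 0"}}

```text
time: 29.65
tool_pos: [0.5894, -0.1496, 0.1779]
tool_rot: [-0.0, 0.636, 0.772, -0.0]
contact_force: [-2.3, 3.1, 1.7]
gripper_width: -0.002
```

```bash
python3 -c "
from h import *
st()"
```

```text
t 29.65 tcp hold mm [-91.4   0.2 177.9] F hold [3.5 1.6] 1.7 yaw 101.0 w -0.002
```

Request:
{"fn": "drive_tool", "kwargs": {"commands": "0 -0.1 0 0.11 0;0 -0.1 0 0.12 0;0 -0.09 0 0.12 0;0 -0.09 0 0.13 0;0 0 0 0 0;0 0 0 0 0;0 0 0 0 0;0 0 0 0 0"}}

```text
time: 30.65
tool_pos: [0.5918, -0.1612, 0.1638]
tool_rot: [0.001, 0.636, 0.772, 0.0]
contact_force: [0.9, 2.1, 2.4]
gripper_width: 0.0
```

Request:
{"fn": "drive_tool", "kwargs": {"commands": "0 -0.07 0 0.14 0;0 -0.07 0 0.14 0;0 -0.06 0 0.15 0;0 -0.05 0 0.15 0;0 0 0 0 0;0 0 0 0 0;0 0 0 0 0;0 0 0 0 0"}}

```text
time: 31.65
tool_pos: [0.593, -0.1682, 0.1461]
tool_rot: [-0.0, 0.636, 0.772, -0.0]
contact_force: [0.1, -0.4, -0.4]
gripper_width: 0.0
```

Run:
```python
from h import *
st(); s,j=grab('scene','s10.png')
cv2.imwrite('pics/s10c.png',cv2.resize(j[200:360,250:400],None,fx=3.7,fy=3.7,interpolation=cv2.INTER_CUBIC))
```

```text
t 31.65 tcp hold mm [-110.4    0.4  146.1] F hold [-0.4 -0. ] -0.4 yaw 101.0 w 0.0
```

View pics/s10c.png

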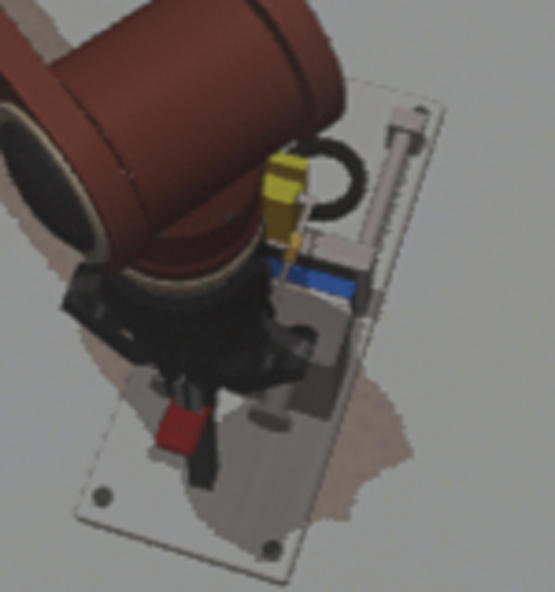

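The fingers are on the red grip at about (299,315) full-frame, and the force is near zero. I need to check whether it has toggled or unhooked.

Run:
```python
from h import *
c=manip.camera_params('scene')
def w(p): return np.r_[A0@(np.array(p[:2])/1e3)+T0,p[2]/1e3]
cr=lambda p:((proj(c,w(p))-[250,200])*3.7).round(0)
for th in (.3,.2,.1,0):
    n=np.array([np.sin(th),0,np.cos(th)]);d=np.array([-np.cos(th),0,np.sin(th)]);P=np.array([-30,0,118])
    L=P+20*d; a=np.sqrt(84**2-(L[2]-115)**2)
    print(th,'tip top corners',[cr(P+115*d+9.5*n+[0,y,0]) for y in(-11,11)],'bar x',L[0]+a,'end -y',cr([L[0]+a,-23,115]),'rod mid',cr([L[0]+a/2,-19.5,116]))
for m in(30,34,38,42,48): print(m,'guard top outer',[cr([m+12,y,128]) for y in(-12,12)],'post back top',[cr([m-18.5,y,128]) for y in(-12,12)])
```

```text
0.3 tip top corners [array([193., 433.]), array([152., 421.])] bar x 34.4193421841653 end -y [311. 203.] rod mid [284. 262.]
0.2 tip top corners [array([192., 448.]), array([151., 436.])] bar x 34.10871490777325 end -y [311. 203.] rod mid [284. 263.]
0.1 tip top corners [array([191., 461.]), array([151., 449.])] bar x 33.9511737247943 end -y [311. 203.] rod mid [284. 263.]
0 tip top corners [array([191., 472.]), array([151., 460.])] bar x 33.94641147779933 end -y [311. 203.] rod mid [283. 263.]
30 guard top outer [array([297., 175.]), array([257., 165.])] post back top [array([281., 220.]), array([240., 209.])]
34 guard top outer [array([299., 170.]), array([259., 159.])] post back top [array([283., 214.]), array([242., 203.])]
38 guard top outer [array([301., 164.]), array([261., 153.])] post back top [array([285., 208.]), array([245., 197.])]
42 guard top outer [array([303., 158.]), array([263., 147.])] post back top [array([287., 202.]), array([247., 192.])]
48 guard top outer [array([306., 150.]), array([266., 139.])] post back top [array([290., 194.]), array([250., 183.])]
```

Request:
{"fn": "drive_tool", "kwargs": {"commands": "0 -0.02 0 0.08 0;0 -0.02 0 0.08 0;0 -0.02 0 0.08 0;0 -0.02 0 0.06 0;0 0 0 0 0;0 0 0 0 0;0 0 0 0 0;0 0 0 0 0"}}

```text
time: 32.7
tool_pos: [0.5935, -0.1706, 0.1372]
tool_rot: [0.0, 0.636, 0.772, 0.0]
contact_force: [0.9, 0.7, 0.3]
gripper_width: 0.002
```

```bash
cat > q.py <<'E'
from h import *
st(); c,j=grab('scene','s11.png')
def w(p): return np.r_[A0@(np.array(p[:2])/1e3)+T0,p[2]/1e3]
print([(b[0],b[1]) for b in blobs(j[280:360,270:330],(0,120,50),(8,255,255),2)])
for th in (.3,.2,.1,0):
    n=np.array([np.sin(th),0,np.cos(th)]);d=np.array([-np.cos(th),0,np.sin(th)]);P=np.array([-30,0,118])
    print(th,[(proj(c,w(P+115*d+k*n+[0,y,0]))-[270,280]).round(1) for y in(-11,11) for k in(9.5,-2.5)])
E
python3 q.py
```

```text
t 32.7 tcp hold mm [-112.8    0.3  137.2] F hold [ 0.5 -1.1] 0.3 yaw 101.0 w 0.002
[([22, 33, 15, 14, 146], [28.9, 39.5])]
0.3 [array([32.3, 37.1]), array([31.9, 41.1]), array([21.2, 33.8]), array([20.9, 37.9])]
0.2 [array([31.9, 41.1]), array([31.7, 44.5]), array([20.9, 37.9]), array([20.8, 41.3])]
0.1 [array([31.6, 44.6]), array([31.6, 47.4]), array([20.7, 41.4]), array([20.8, 44.2])]
0 [array([31.6, 47.5]), array([31.8, 49.8]), array([20.8, 44.3]), array([21.1, 46.6])]
```

Request:
{"fn": "drive_tool", "kwargs": {"commands": "0 0 0 0.05 0;0 0 0 0.05 0;0 0 0 0.05 0;0 0 0 0 0;0 0 0 0 0;0 0 0 0 0;0 0 0 0 0;0 0 0 0 0"}}

```text
time: 33.75
tool_pos: [0.5935, -0.1706, 0.1326]
tool_rot: [0.0, 0.636, 0.772, 0.0]
contact_force: [0.3, 0.4, 0.2]
gripper_width: -0.001
```

```bash
python3 q.py
```

```text
t 33.75 tcp hold mm [-112.8    0.4  132.6] F hold [ 0.4 -0.4] 0.2 yaw 101.0 w -0.001
[([22, 33, 15, 14, 135], [28.8, 39.8])]
0.3 [array([32.3, 37.1]), array([31.9, 41.1]), array([21.2, 33.8]), array([20.9, 37.9])]
0.2 [array([31.9, 41.1]), array([31.7, 44.5]), array([20.9, 37.9]), array([20.8, 41.3])]
0.1 [array([31.6, 44.6]), array([31.6, 47.4]), array([20.7, 41.4]), array([20.8, 44.2])]
0 [array([31.6, 47.5]), array([31.8, 49.8]), array([20.8, 44.3]), array([21.1, 46.6])]
```

Request:
{"fn": "drive_tool", "kwargs": {"commands": "0 0 0 0.03 0;0 0 0 0.03 0;0 0 0 0.03 0;0 0 0 0.03 0;0 0 0 0 0;0 0 0 0 0;0 0 0 0 0;0 0 0 0 0"}}

```text
time: 34.8
tool_pos: [0.5935, -0.1706, 0.1291]
tool_rot: [0.0, 0.636, 0.772, 0.0]
contact_force: [-0.8, 0.1, -0.4]
gripper_width: 0.004
```

Request:
{"fn": "drive_tool", "kwargs": {"commands": "0 0 0 0.02 0;0 0 0 0 0;0 0 0 0 0;0 0 0 0 0;0 0 0 0 0;0 0 0 0 0;0 0 0 0 0;0 0 0 0 0"}}

```text
time: 35.8
tool_pos: [0.5935, -0.1706, 0.1284]
tool_rot: [0.0, 0.636, 0.772, 0.0]
contact_force: [-0.1, -0.2, -0.4]
gripper_width: 0.0
```

No contact at z 128.4, where the closed face would be 127.5, so the lever has pulled itself shut. I'll retreat upward and look.

Request:
{"fn": "drive_tool", "kwargs": {"commands": "0 0 0 -0.5 0;0 0 0 -1 0;0 0 0 -1 0;0 0 0 -1 0;0 0 0 -1 0;0 0 0 -1 0;0 -0.5 0 -0.5 0;0 0 0 0 0"}}

```text
time: 36.8
tool_pos: [0.5969, -0.1868, 0.3101]
tool_rot: [0.001, 0.636, 0.771, 0.0]
contact_force: [0.8, 0.5, -0.8]
gripper_width: -0.003
```

```bash
python3 q.py
python3 - <<'E'
from h import *
c,i=grab('wrist','w12.png'); j=cv2.imread('pics/s11.png')
a=cv2.resize(j[200:360,270:390],None,fx=3,fy=3,interpolation=cv2.INTER_CUBIC)
cv2.imwrite('pics/m12.png',np.hstack([i[0:480,160:480],a]))
E
```

```text
t 36.8 tcp hold mm [-1.293e+02  2.000e-01  3.101e+02] F hold [ 0.4 -0.9] -0.8 yaw 101.0 w -0.003
[([22, 13, 21, 35, 351], [32.1, 30.1])]
0.3 [array([32.3, 37.1]), array([31.9, 41.1]), array([21.2, 33.8]), array([20.9, 37.9])]
0.2 [array([31.9, 41.1]), array([31.7, 44.5]), array([20.9, 37.9]), array([20.8, 41.3])]
0.1 [array([31.6, 44.6]), array([31.6, 47.4]), array([20.7, 41.4]), array([20.8, 44.2])]
0 [array([31.6, 47.5]), array([31.8, 49.8]), array([20.8, 44.3]), array([21.1, 46.6])]
```

I've used up the 12 picture views, so the last checks are numeric: the lever angle from the red outline, and the keeper and bar positions from the wrist picture.

Run:
```python
from h import *
def w(p): return np.r_[A0@(np.array(p[:2])/1e3)+T0,p[2]/1e3]
for n,f in(('scene','s11.png'),('wrist','w12.png')):
    c=manip.camera_params(n); j=cv2.imread('pics/'+f)
    m=cv2.inRange(cv2.cvtColor(j,cv2.COLOR_BGR2HSV),(0,110,40),(8,255,255))
    k,l,s,ce=cv2.connectedComponentsWithStats(m); e=proj(c,w([-109,0,125]))
    b=min((q for q in range(1,k) if s[q,4]>60),key=lambda q:np.hypot(*(ce[q]-e))); print(n,'red',s[b],ce[b].round(1))
    for th in(.2,.1,.05,0):
        nn=np.array([np.sin(th),0,np.cos(th)]);d=np.array([-np.cos(th),0,np.sin(th)]);P=np.array([-30,0,118])
        q=np.array([proj(c,w(P+r*d+h*nn+[0,y,0])) for r in(43,115) for h in(9.5,-2.5) for y in(-11,11)]); print(th,'bbox',q.min(0).round(1),q.max(0).round(1))
c=manip.camera_params('wrist'); j=cv2.imread('pics/w12.png')
m=cv2.inRange(cv2.cvtColor(j,cv2.COLOR_BGR2HSV),(20,120,40),(35,255,255)); k,l,s,ce=cv2.connectedComponentsWithStats(m)
for q in range(1,k):
    if s[q,4]>30: x,y,ww,h,a=s[q]; print('yel',s[q],hold(onz(c,x+ww/2,y,.128)).round(1),hold(onz(c,x+ww/2,y+h,.128)).round(1))
u=int(proj(c,w([39,0,128]))[0]); v0=int(proj(c,w([60,0,128]))[1])
for v in range(v0,v0+45): print(v,j[v,u-4:u+5].mean(0).round().astype(int).tolist(),hold(onz(c,u,v,.128))[0].round(1),end='; ')
```

```text
scene red [292 293  21  35 364] [302.1 310.2]
0.2 bbox [290.8 289. ] [313.4 324.5]
0.1 bbox [290.7 290.6] [313.2 327.4]
0.05 bbox [290.7 291.3] [313.1 328.7]
0 bbox [290.8 292. ] [313.1 329.8]
wrist red [ 312  148   28   90 2089] [324.8 191.6]
0.2 bbox [313.4 146.4] [343.4 243.9]
0.1 bbox [313.6 148.3] [343.  243.1]
0.05 bbox [313.7 148.9] [342.9 242.2]
0 bbox [313.8 148.6] [342.8 241. ]
yel [309   0  35  22 331] [ 27.1   0.7 128. ] [ 13.6   0.8 128. ]
yel [295  29  10  27 145] [  9.3  19.3 128. ] [ -7.9  19.8 128. ]
yel [349  29   8  27  74] [  9.1 -17.7 128. ] [ -8.2 -17.9 128. ]
yel [ 535  405  103   66 2083] [-302.9 -235.9  128. ] [-378.9 -249.4  128. ]
-56 [94, 99, 107] 59.9; -55 [96, 100, 108] 59.4; -54 [95, 100, 107] 58.8; -53 [95, 100, 108] 58.2; -52 [96, 100, 108] 57.7; -51 [96, 99, 108] 57.1; -50 [96, 101, 108] 56.5; -49 [96, 100, 108] 55.9; -48 [95, 100, 108] 55.4; -47 [96, 100, 108] 54.8; -46 [96, 100, 108] 54.2; -45 [96, 101, 108] 53.7; -44 [95, 100, 107] 53.1; -43 [97, 100, 109] 52.5; -42 [96, 101, 108] 51.9; -41 [95, 100, 108] 51.4; -40 [96, 100, 108] 50.8; -39 [96, 99, 108] 50.2; -38 [97, 101, 109] 49.6; -37 [97, 101, 109] 49.0; -36 [97, 101, 109] 48.5; -35 [95, 99, 107] 47.9; -34 [95, 100, 108] 47.3; -33 [96, 100, 108] 46.7; -32 [97, 102, 110] 46.1; -31 [97, 101, 109] 45.6; -30 [97, 101, 110] 45.0; -29 [97, 102, 110] 44.4; -28 [98, 102, 110] 43.8; -27 [98, 103, 110] 43.2; -26 [97, 101, 109] 42.6; -25 [86, 91, 98] 42.0; -24 [55, 56, 62] 41.5; -23 [15, 16, 17] 40.9; -22 [6, 5, 6] 40.3; -21 [4, 4, 5] 39.7; -20 [5, 3, 5] 39.1; -19 [6, 4, 4] 38.5; -18 [3, 3, 3] 37.9; -17 [5, 5, 5] 37.3; -16 [3, 2, 3] 36.7; -15 [5, 5, 5] 36.1; -14 [5, 5, 4] 35.5; -13 [4, 2, 3] 34.9; -12 [7, 7, 5] 34.3;
```

Request:
{"fn": "drive_tool", "kwargs": {"commands": "0 1 0 0 0;0 1 0 0 0;0 1 0 0 0;0 1 0 0 0;0 0.6 0 0 0;0 0 0 0 0;0 0 0 0 0;0 0 0 0 0"}}

```text
time: 37.9
tool_pos: [0.57, -0.0508, 0.3082]
tool_rot: [-0.0, 0.636, 0.771, -0.0]
contact_force: [-1.9, -0.3, -0.0]
gripper_width: 0.001
```

Run:
```python
from h import *
st()
def w(p): return np.r_[A0@(np.array(p[:2])/1e3)+T0,p[2]/1e3]
c,j=grab('wrist','w13.png'); print(hold(c['xyz']))
for y in(0,-21,-40):
  print('y',y)
  p0=proj(c,w([62,y,128]));p1=proj(c,w([10,y,128])); u=int(round((p0[0]+p1[0])/2))
  for v in range(int(p0[1]),int(p1[1])): print(v,j[v,u-1:u+2].mean(0).round().astype(int).tolist(),*[hold(onz(c,u,v,z))[0].round(1) for z in(.128,.115,.078)],sep=' ',end='; ')
  print()
```

```text
t 37.9 tcp hold mm [ 9.300e+00 -3.000e-01  3.082e+02] F hold [0.1 1.9] -0.0 yaw 101.0 w 0.001
[ 83.91271057  -0.85944365 450.54595645]
y 0
152 [76, 82, 85] 62.3 61.4 58.9; 153 [77, 83, 86] 61.5 60.6 58.1; 154 [77, 83, 86] 60.8 59.9 57.2; 155 [78, 84, 87] 60.0 59.1 56.3; 156 [75, 82, 84] 59.3 58.3 55.5; 157 [75, 81, 85] 58.6 57.5 54.6; 158 [53, 66, 72] 57.8 56.8 53.8; 159 [13, 39, 51] 57.1 56.0 52.9; 160 [1, 35, 47] 56.3 55.2 52.0; 161 [11, 39, 52] 55.6 54.4 51.2; 162 [4, 37, 50] 54.8 53.6 50.3; 163 [7, 52, 70] 54.0 52.8 49.4; 164 [10, 80, 105] 53.3 52.1 48.5; 165 [11, 82, 109] 52.5 51.3 47.7; 166 [13, 81, 108] 51.8 50.5 46.8; 167 [6, 79, 107] 51.0 49.7 45.9; 168 [7, 79, 106] 50.3 48.9 45.0; 169 [8, 81, 108] 49.5 48.1 44.2; 170 [13, 82, 110] 48.7 47.3 43.3; 171 [9, 81, 108] 48.0 46.5 42.4; 172 [8, 79, 107] 47.2 45.7 41.5; 173 [9, 79, 106] 46.5 44.9 40.6; 174 [8, 78, 104] 45.7 44.1 39.8; 175 [11, 79, 106] 44.9 43.3 38.9; 176 [8, 79, 106] 44.2 42.6 38.0; 177 [7, 78, 106] 43.4 41.8 37.1; 178 [3, 77, 103] 42.6 40.9 36.2; 179 [5, 78, 105] 41.8 40.1 35.3; 180 [7, 78, 105] 41.1 39.3 34.4; 18
[... 4889 characters left out ...]
.6; 196 [1, 4, 6] 28.3 26.1 19.7; 197 [11, 8, 14] 27.5 25.2 18.8; 198 [5, 8, 5] 26.7 24.4 17.8; 199 [8, 12, 11] 25.9 23.6 16.9; 200 [8, 9, 9] 25.1 22.8 16.0; 201 [14, 13, 9] 24.3 21.9 15.1; 202 [33, 15, 6] 23.5 21.1 14.2; 203 [63, 29, 6] 22.7 20.3 13.3; 204 [72, 35, 16] 21.9 19.4 12.3; 205 [76, 39, 15] 21.1 18.6 11.4; 206 [77, 40, 15] 20.3 17.8 10.5; 207 [75, 38, 11] 19.5 16.9 9.6; 208 [75, 39, 15] 18.7 16.1 8.6; 209 [75, 36, 15] 17.9 15.3 7.7; 210 [70, 32, 7] 17.1 14.4 6.8; 211 [71, 34, 7] 16.3 13.6 5.8; 212 [73, 38, 17] 15.5 12.7 4.9; 213 [68, 30, 13] 14.7 11.9 4.0; 214 [56, 33, 24] 13.9 11.1 3.0; 215 [49, 51, 56] 13.1 10.2 2.1; 216 [75, 79, 89] 12.3 9.4 1.2; 217 [82, 89, 97] 11.4 8.5 0.2;
```

The wrist picture shows the bar across the channel at x about 35 mm, with its rear half hidden under the lip (lip edge about 37). The plate has been drawn in about 6 mm in all. The robot is clear, so I'm handing in.

```bash
python3 -c "
from h import *
st(); print(manip.job_done())"
```

```text
t 37.95 tcp hold mm [ 9.400e+00 -3.000e-01  3.083e+02] F hold [-0.1  0.1] 0.1 yaw 101.0 w 0.004
the job is handed in; nothing more can be done
None
```

The holder appears closed and clamped, and I handed the job in at 38 s. I could not measure the gasket compression directly.

**What I did:** I found the keeper mouth at holder x ≈ 48.4 mm and took the bar across its two ends. I lowered it into the channel, feeling only about 5 N on the floor. I then drew it under the lip until the plate came along, about 3 mm. With shut fingers I pushed the lever over (about 4 N at the readings I took) until it pulled itself away and shut.

**Last checks:**
- **Lever:** with the fingertips down to z 128.4 there was no contact. The grip's face is at 127.5 when closed, so the lever is within about 0.02 rad of closed. The red outline fits 0 to 0.1 rad.
- **Bar:** in the last wrist picture it lies across the channel with its rear half hidden under the lip.
- **Plate:** it has moved about 6 mm in all.
- **Robot:** it stands clear, with no force on the tool.

**Less certain:**
- The gasket compression is inferred from the toggle action and the plate's travel.
- The bar and lip positions from the last picture disagree by 1.5 to 2 mm with the expected seating. That is about the calibration error.
- The red outline's lower edge in the scene view sat about 2 px short of the fully closed prediction.
- I had used up the 12 picture views by then, so these final checks are from pixel values only.

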